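Go live: talk key and recording switch

TASK

Start the lesson recording with light fingertip presses: first press the talk key of the round microphone right down and let it come up again, then press down the raised end of the wide rocker on the grey switch box so that it is fully switched over, and draw the hand clear. Press gently and grasp nothing: the microphones must not be pushed out of place, tipped or lifted, and the other talk keys, the slim rockers and everything else on the desk are left alone.

Things in the scene. Friction and masses are not known exactly. Their poses are not given: they have to be found in the camera images.
- mic_round: The round table microphone: loose, black, circular base, 100 mm diameter, 28 mm thick, about 0.5 kg. Origin at the centre of its underside, z up. On top, a white round talk key 22 mm from the centre towards -x and a short bent microphone stalk, 8 mm thick, 30 mm from the centre towards +x, with a 22 mm ball whose top is 73 mm above the table.
- round_key_top (a point): Centre of the top face of the talk key of the round microphone: a disc of 30 mm diameter that stands 10 mm out of the 28 mm base (top 38 mm above the table when up).
- round_key (a joint): Travel of the talk key of the round microphone in m: 0 up, 0.006 right down. It springs back; the push grows evenly to about 6 N right down, and then it still stands 4 mm proud of the base.
- mic_square: The square table microphone: loose, black, square base, 88 x 88 mm, 28 mm thick, about 0.5 kg. Origin at the centre of its underside, z up. On top, a white round talk key 22 mm from the centre towards -x and a short bent microphone stalk, 8 mm thick, 30 mm from the centre towards +x, with a 22 mm ball whose top is 73 mm above the table.
- square_key_top (a point): Centre of the top face of the talk key of the square microphone: a disc of 30 mm diameter that stands 10 mm out of the 28 mm base (top 38 mm above the table when up).
- square_key (a joint): Travel of the talk key of the square microphone in m: 0 up, 0.006 right down. It springs back; the push grows evenly to about 6 N right down, and then it still stands 4 mm proud of the base.
- mic_oblong: The oblong table microphone: loose, black, oblong base, 112 mm (x) by 70 mm (y), 28 mm thick, about 0.5 kg. Origin at the centre of its underside, z up. On top, a white round talk key 22 mm from the centre towards -x and a short bent microphone stalk, 8 mm thick, 30 mm from the centre towards +x, with a 22 mm ball whose top is 73 mm above the table.
- oblong_key_top (a point): Centre of the top face of the talk key of the oblong microphone: a disc of 30 mm diameter that stands 10 mm out of the 28 mm base (top 38 mm above the table when up).
- oblong_key (a joint): Travel of the talk key of the oblong microphone in m: 0 up, 0.006 right down. It springs back; the push grows evenly to about 6 N right down, and then it still stands 4 mm proud of the base.
- switch_box: Grey switch box fixed to the table, 140 mm (x) by 210 mm (y) by 35 mm high; origin at the centre of its underside. Three rocker switches sit side by side on top, 64 mm apart along the box's y, in any order.
- wide_rocker_module: The fixed black base plate, 104 x 58 x 8 mm, that carries the wide rocker; origin at the centre of its underside on top of the switch box (35 mm above the table), axes parallel to the box's.
- wide_rocker (a joint): The wide rocker: white plate 80 mm long (along the box's x), 44 mm wide, 10 mm thick, pivoting like a see-saw about a line along the box's y through its middle, 55 mm above the table, on a black base plate whose top is 43 mm above the table. Value in rad: 0 = off (the end at the box's +x is raised), 0.32 = on (that end pressed fully down). About 2 to 4 N at the raised end tips it, and it stays where it is left.
- wide_rocker_end (a point): On the top face of the wide rocker, mid-width, 32 mm from its middle towards the box's +x (8 mm in from the raised end): about 65 mm above the table when off, about 55 mm when on. It moves with the rocker.
- slim_rocker_a (a joint): One of the two slim rockers: white plate 80 mm long (along the box's x), 16 mm wide, 10 mm thick, pivoting like a see-saw about a line along the box's y through its middle, 55 mm above the table, on a black base plate whose top is 43 mm above the table. Value in rad: 0 = off (the end at the box's +x is raised), 0.32 = on (that end pressed fully down). About 2 to 4 N at the raised end tips it, and it stays where it is left.
- slim_rocker_a_end (a point): On the top face of this slim rocker, mid-width, 32 mm from its middle towards the box's +x (8 mm in from the raised end): about 65 mm above the table when off, about 55 mm when on. It moves with the rocker.
- slim_rocker_b (a joint): The other slim rocker: white plate 80 mm long (along the box's x), 16 mm wide, 10 mm thick, pivoting like a see-saw about a line along the box's y through its middle, 55 mm above the table, on a black base plate whose top is 43 mm above the table. Value in rad: 0 = off (the end at the box's +x is raised), 0.32 = on (that end pressed fully down). About 2 to 4 N at the raised end tips it, and it stays where it is left.
- slim_rocker_b_end (a point): On the top face of this slim rocker, mid-width, 32 mm from its middle towards the box's +x (8 mm in from the raised end): about 65 mm above the table when off, about 55 mm when on. It moves with the rocker.
- marker: Loose white marker pen lying down, about 122 mm long and 17 mm thick; origin under its middle, x along it.
- flask: Loose lilac drinking flask with a steel top, 66 mm diameter, 155 mm high, upright; origin at the centre of its underside.
- eraser: Loose blue-backed board eraser, 50 x 105 x 34 mm high; origin at the centre of its underside.
- clicker: Loose black presentation remote, 34 x 105 x 14 mm high; origin at the centre of its underside.
- tape: Loose roll of clear tape lying flat, 80 mm diameter, 20 mm high; origin at the centre of its underside.
Mind the look-alikes: they are no part of the job. What is shaped like the mic_square but green or yellow is not meant.

How it is judged:
By the outcome, as a careful person would: the job done as asked, in the order asked, and still so for the second after the job is handed in, with the robot touching nothing.
It also fails if it takes over 38 s, if anything falls off the work surface, if the arm or the gripper's body presses on something with over 40 N, if the wrist force passes 120 N, or if a joint passes its speed limit or range.

ROBOT

A 6-joint arm with a two-finger parallel gripper is mounted at the origin on the work surface. World frame = base frame: x ahead of the robot, y to its left, z up, the work surface at z = 0. Lengths are in m, angles in rad, forces in N, time in s.
With the tool pointing down it reaches from about 0.3 to 0.775 m from the base axis. Payload 14.6 kg.
Tool frame: the origin (TCP) lies at the very end of the fingers, on their centre line; the grasp point (between the pads) lies 19 mm behind it; z points along the fingers, x is the direction in which the jaws open and shut, and the axes are right-handed (so a half turn about z gives the same grasp; the last joint's range is limited). The gripper opens to 85 mm and grips with 20 to 120 N. Pads are 22 mm wide; open, the fingers measure 114 mm over their backs; the gripper's body (76 mm by 85 mm) begins 54 mm behind the grasp point. The pads swing forward as they close: fully open they stand 13 mm farther back than shut.
Start: joints at [-1.309, 0.3, 1.521, -0, 1.321, -0.067], TCP at [0.178, -0.521, 0.231] pointing down, gripper open.
Joint ranges: [-3.03, 3.03], [-0.79, 2.21], [0.23, 2.52], [-1.04, 4.18], [0, 3.07], [-2.55, 2.55]. Speed limits (rad/s): [2.22, 2.22, 2.57, 3.14, 3.14, 3.14].

INTERFACE

Orientations are given as a unit quaternion [w, x, y, z].
In Python, from bench import get_state, optics, ticket gives the robot as it stands.
- The arm moves only by the tool apply_moves, never from a script. Its argument "targets" is a list of rows, each a list of 4 numbers: the shift along the tool's x, y, z in cm, then the turn about the tool's z in degrees. In form: [[dx, dy, dz, yaw], ...]. A call has exactly 10 rows; each row shifts and turns the commanded pose from where the row before left it, along the tool's axes as they then stand; what a row does not reach is not made up. A row lasts 1/10 s, in which the tool goes at most 50 mm and 8.59 degrees, less where a joint would pass 70% of its speed; a pose out of reach is approached as far as the arm can. A call is refused whole if a number of a shift passes 5 or a number of a turn 8.59, either way. A call with a gripper value outside its range is refused whole. "gripper" is the opening, from 0 (shut) to 1 (fully open), set as the call begins (left out, the last holds). The fingers move at their own pace and stop on an object; "squeeze" is the grip in N (left out, the last holds). Time passes only in rows, so rows that do not move let the fingers close, or fill a call up. It gives the time, the measured TCP pose, the force and the opening at its end, in the units of the state.
- get_state(): the state, without advancing time (a new reading comes with each control period).
- optics.camera(name): name is "scene" or "top" or "wrist"; returns the picture (400x640x3 uint8, red, green, blue); there is no depth.
- optics.calibration(name): a dict with "K" (3x3 intrinsics, pixels), "k1" (the pictures are not rectified: a ray, as slopes to the right and down, at radius r is drawn at 1 + k1 r^2 times it, then the intrinsics apply), "position" and "attitude" of the camera in the world. Camera axes: x right, y down, z forward; pixel columns grow to the right and rows downward; lengths in m; the calibration is good to about 2 mm. A picture is of the moment at which its call begins: read the wrist's pose just before it. calibration takes no time and is no camera call; for the wrist camera it gives the pose at the moment of the call.
- ticket.hand_in(): hands the job in, once; it reports no verdict.
The state is a dict: "time": time; "q": joint angles; "qvel": joint speeds; "joint_torque": joint torques, N m; "tool_pos": TCP position; "eef_rot": TCP orientation; "ft_force": force on the tool from outside, world axes, zero at the start; "moment": the same for the moment, N m; "finger_gap": finger opening in m.
Only numpy, scipy, OpenCV 4.12 (cv2) and the standard library are available. Lean on these libraries where they do the work, as an engineer would, in place of code of your own. Each camera call takes 0.05 s, during which the arm holds its last target.

## Working session

There is one attempt and no reset: what is moved stays moved. The work goes in short steps, Python scripts to look and compute and a tool call to move; the robot and the scene stay as the last step left them, time stands still between calls to the robot, and variables do not carry over. Pictures are saved under pics/ and viewed, and the job is handed in when it is done.

Besides the shell and the picture viewer there is one more tool, called after "Emit:" as name(argument=value, ...), one argument or row to a line, values as JSON. apply_moves: Moves the arm, as the interface text tells. Its arguments: {"type":"object","properties":{"targets":{"type":"array","items":{"type":"array","items":{"type":"number"}}},"gripper":{"type":"number"},"squeeze":{"type":"number"}},"required":["targets"]}

```bash
mkdir -p pics; python3 - <<'E'
from bench import get_state, optics, ticket
import cv2
s=get_state();print({k:s[k] for k in s})
for n in ["scene","top"]:
    print(n,optics.calibration(n))
    im=optics.camera(n);cv2.imwrite(f"pics/{n}0.png",im[:,:,::-1])
E
```

```text
{'time': 0.0, 'q': array([-1.30859456e+00,  3.00500575e-01,  1.52161175e+00,  1.24049722e-05,
        1.32072043e+00, -6.66135443e-02]), 'qvel': array([ 0.0007984 ,  0.00101236,  0.001223  ,  0.00136026, -0.0003629 ,
       -0.00097279]), 'joint_torque': array([ 4.60576739e-04, -5.43504417e+01, -3.61797237e+01, -5.67592258e-05,
        4.01982281e-03, -1.91343884e-05]), 'tool_pos': array([ 0.17753516, -0.52029456,  0.23069218]), 'eef_rot': array([-3.98180544e-04,  8.13301486e-01, -5.81842168e-01, -4.75340939e-04]), 'ft_force': array([-0.23844519,  0.43210965,  0.01247923]), 'moment': array([-0.00525597,  0.04864551,  0.06143397]), 'finger_gap': 0.0852576825916297}
scene {'K': array([[363.58378538,   0.        , 314.51235982],
       [  0.        , 363.58378538, 203.60833879],
       [  0.        ,   0.        ,   1.        ]]), 'k1': -0.03572727125679469, 'position': array([ 1.19896168, -0.10672338,  0.53166545]), 'attitude': array([-0.33826765,  0.63283367,  0.61745065, -0.32225957])}
top {'K': array([[501.07066425,   0.        , 318.48821085],
       [  0.        , 501.07066425, 198.21597912],
       [  0.        ,   0.        ,   1.        ]]), 'k1': 0.022068463202577014, 'position': array([ 0.30400123, -0.07095832,  1.48614757]), 'attitude': array([ 0.05214614, -0.69912639,  0.71118051, -0.05220486])}
```

View pics/scene0.png

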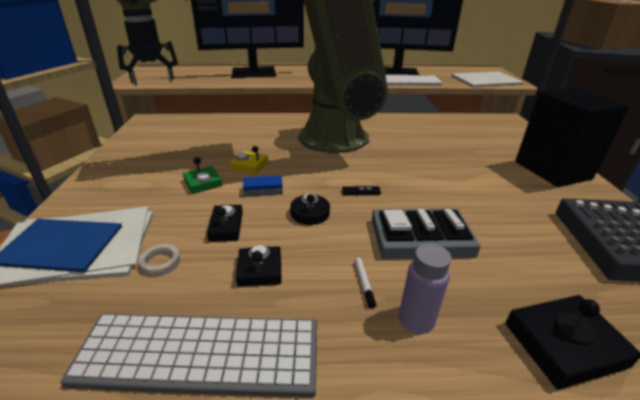

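View pics/top0.png

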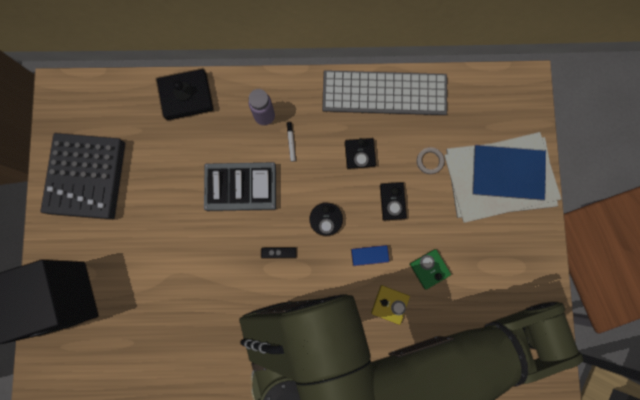

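The top view shows these candidates, by talk-key pixel:
- black round mic (326,226)
- black square mic (361,159)
- black oblong mic (394,208)
- green look-alike (428,263)
- yellow look-alike (398,308)

The rockers on the box are slim (216,185), slim (238,185) and wide (261,184). I choose the round mic and the wide rocker, and check both in a close crop.

```bash
cat > h.py <<'E'
import numpy as np,cv2
from scipy.spatial.transform import Rotation as R
from bench import optics
def rot(q): return R.from_quat([q[1],q[2],q[3],q[0]])
def ray(n,uv,c=None):
    c=c or optics.calibration(n);K=c["K"]
    d=np.array([(uv[0]-K[0,2])/K[0,0],(uv[1]-K[1,2])/K[1,1]]);r=np.linalg.norm(d);s=r
    for _ in range(20): s=r/(1+c["k1"]*s*s)
    d=d*(s/max(r,1e-9))
    return c["position"],rot(c["attitude"]).apply([d[0],d[1],1])
def plane(n,uv,z,c=None):
    o,d=ray(n,uv,c);return o+d*(z-o[2])/d[2]
def proj(n,p,c=None):
    c=c or optics.calibration(n);v=rot(c["attitude"]).inv().apply(np.array(p)-c["position"])
    d=v[:2]/v[2];d=d*(1+c["k1"]*(d@d));return d*c["K"][0,0]+c["K"][:2,2]
E
python3 - <<'E'
from h import *
t=cv2.imread("pics/top0.png");s=cv2.imread("pics/scene0.png")
a=cv2.resize(t[140:260,190:350],(800,600),interpolation=cv2.INTER_CUBIC)
cv2.imwrite("pics/crop_t.png",a)
cv2.imwrite("pics/crop_s.png",cv2.resize(s[175:275,280:480],(800,400),interpolation=cv2.INTER_CUBIC))
for n,im,roi,thr in[("top",t,(190,140,350,260),130),("scene",s,(280,175,480,275),130)]:
    x0,y0,x1,y1=roi;g=im[y0:y1,x0:x1];hsv=cv2.cvtColor(g,cv2.COLOR_BGR2HSV)
    m=((hsv[...,1]<70)&(hsv[...,2]>thr)).astype(np.uint8)
    k,l,st,ce=cv2.connectedComponentsWithStats(m)
    for i in range(1,k):
        if st[i,4]>15: 
            c=ce[i]+[x0,y0];print(n,c.round(1),st[i],plane(n,c,.038 if c[0]>300 and n=="top" else .06).round(4),plane(n,c,.038).round(4))
E
```

```text
top [290.7 149.5] [99  0  5 20 65] [0.6614 0.0058 0.06  ] [0.6669 0.007  0.038 ]
top [237.9 184.9] [ 46  31   5  27 114] [0.5589 0.159  0.06  ] [0.5629 0.1626 0.038 ]
top [259.9 183.9] [ 63  31  15  26 369] [0.5609 0.0957 0.06  ] [0.5648 0.0983 0.038 ]
top [215.6 185. ] [ 24  32   5  26 105] [0.5599 0.2234 0.06  ] [0.5638 0.2279 0.038 ]
top [325.9 225.8] [132  82   9   9  65] [ 0.4383 -0.093   0.038 ] [ 0.4383 -0.093   0.038 ]
scene [425.3 217.2] [137  33  17  19 122] [0.5647 0.1607 0.06  ] [0.5352 0.1731 0.038 ]
scene [453.4 216.5] [165  33  19  18 119] [0.5633 0.2246 0.06  ] [0.5336 0.24   0.038 ]
scene [396.7 217.6] [104  34  27  18 351] [0.5649 0.097  0.06  ] [0.5354 0.1065 0.038 ]
scene [360.7 265.9] [ 75  82  12  18 109] [ 0.7132 -0.0024  0.06  ] [0.6906 0.0025 0.038 ]
```

View pics/crop_t.png

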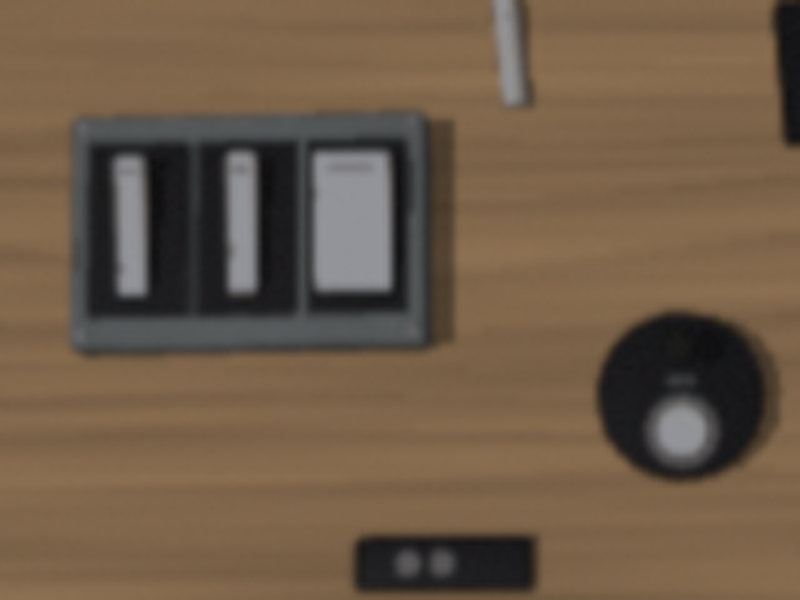

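View pics/crop_s.png

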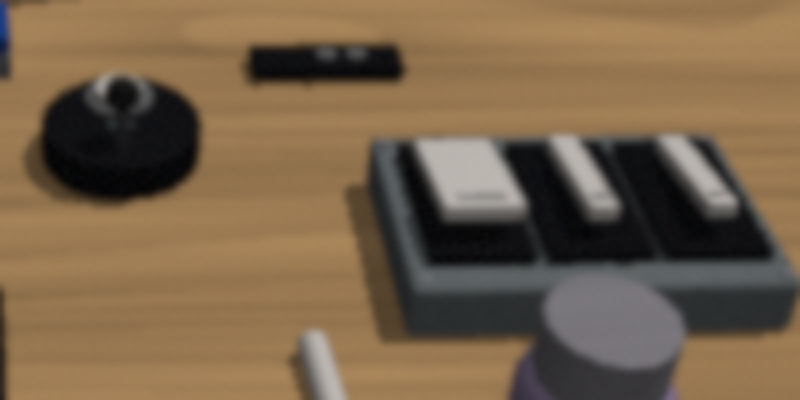

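The crop confirms both choices. The round black mic has its white key at top (326,226), with the stalk towards world +x. The wide rocker is the rightmost one in the top view at (260,184), and its raised end faces world +x, towards the flask. Next I work out the first move.

```bash
python3 - <<'E'
from h import *
from bench import get_state
s=get_state();p=s["tool_pos"];Rm=rot(s["eef_rot"]);M=Rm.as_matrix();print(M.round(3))
print("to key hover",(Rm.inv().apply(np.array([.438,-.093,.12])-p)*100).round(2),"yaw of x",np.degrees(np.arctan2(M[1,0],M[0,0])))
print("mic base circle", plane("top",(190+682/5,140+395/5),.028), "stalk/ball",plane("top",(190+681/5,140+345/5),.062))
print("flask top",plane("top",(260,97),.155),"flask scene",plane("scene",(432,258),.155))
print("key in scene",plane("scene",(280+121/4,175+95/4),.038))
# corners of wide rocker end in top crop, raised end z~.067, low ~.05
for u,v,z in[(312,150,.067),(391,150,.067),(313,293,.048),(392,293,.048)]:print(plane("top",(190+u/5,140+v/5),z).round(4))
for u,v,z in[(443,210,.067),(523,206,.067)]:print("sc",plane("scene",(280+u/4,175+v/4),z).round(4))
E
```

```text
[[ 0.323 -0.946 -0.   ]
 [-0.946 -0.323  0.001]
 [-0.001 -0.    -1.   ]]
to key hover [-32.02 -38.45  11.12] yaw of x -71.16184301310153
mic base circle [ 0.45912635 -0.09501957  0.028     ] stalk/ball [ 0.48429208 -0.09444268  0.062     ]
flask top [0.78784756 0.0841817  0.155     ] flask scene [0.79651482 0.08773849 0.155     ]
key in scene [ 0.45427061 -0.09012826  0.038     ]
[0.6008 0.1165 0.067 ]
[0.6    0.0709 0.067 ]
[0.5201 0.1182 0.048 ]
[0.5193 0.0724 0.048 ]
sc [0.6087 0.074  0.067 ]
sc [0.6061 0.1168 0.067 ]
```

Emit:
apply_moves(
  targets=[
    [-2.8,-3.4,0,0],
    [-2.8,-3.4,0,0],
    [-2.8,-3.4,0,0],
    [-2.8,-3.4,0,0],
    [-2.8,-3.4,0,0],
    [-2.8,-3.4,0,0],
    [-2.8,-3.4,0,0],
    [-2.8,-3.4,0,0],
    [-2.8,-3.4,0,0],
    [-2.8,-3.4,0,0],
  ],
  gripper=0,
)

```text
time: 1.1
tool_pos: [0.4095, -0.144, 0.2312]
eef_rot: [0.0, 0.813, -0.582, -0.0]
ft_force: [0.5, -0.5, -0.3]
finger_gap: 0.0002
```

Emit:
apply_moves(
  targets=[
    [0,0,0,6.3],
    [0,0,0,6.3],
    [0,0,0,6.2],
    [0,0,0,0],
    [-1,-0.6,1,0],
    [-1,-0.6,1,0],
    [-1,-0.5,1,0],
    [-1,-0.5,1,0],
    [-1,-0.5,1,0],
    [0,0,0,0],
  ],
)

```text
time: 2.1
tool_pos: [0.4359, -0.0943, 0.1797]
eef_rot: [0.001, 0.708, -0.706, -0.001]
ft_force: [-0.7, -0.0, 0.2]
finger_gap: 0.0002
```

```bash
python3 - <<'E'
from h import *
from bench import get_state
s=get_state();print(s["tool_pos"],rot(s["eef_rot"]).as_matrix().round(3),s["ft_force"])
c=optics.calibration("wrist");np.savez("w1.npz",**c)
w=optics.camera("wrist");cv2.imwrite("pics/w1.png",w[:,:,::-1])
print(c["position"], proj("wrist",[.438,-.093,.038],c))
E
```

```text
[ 0.4358846  -0.09433872  0.17970482] [[ 0.002 -1.    -0.002]
 [-1.    -0.002  0.001]
 [-0.001  0.002 -1.   ]] [-0.66587086 -0.04249566  0.21774807]
[ 0.51419344 -0.09446228  0.32272245] [320.38444458 179.49444961]
```

View pics/w1.png

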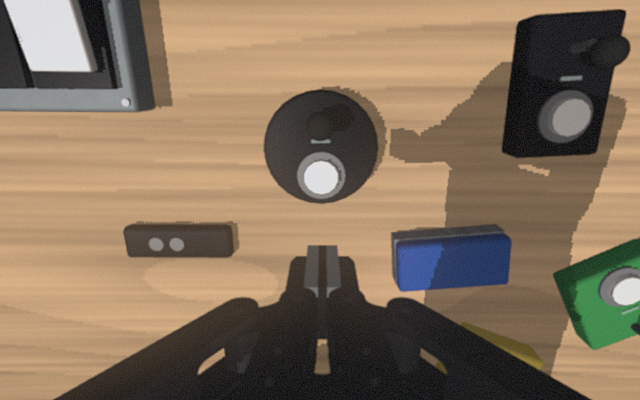

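The wrist view shows the round mic's white key at (321,177), with the stalk above it in the picture (+x). The shut fingertips are at (322,250).

```bash
python3 - <<'E'
from h import *
c=dict(np.load("w1.npz"));im=cv2.imread("pics/w1.png")
g=cv2.cvtColor(im,cv2.COLOR_BGR2GRAY)
for thr in(60,100,180):
    m=(g[145:205,290:352]>thr).astype(np.uint8)
    k,l,st,ce=cv2.connectedComponentsWithStats(m)
    i=l[177-145,321-290];print(thr,ce[i]+[290,145],st[i],plane("wrist",ce[i]+[290,145],.038,c).round(4))
b=(g[80:210,255:390]<75).astype(np.uint8);cs,_=cv2.findContours(b,0,2);q=max(cs,key=cv2.contourArea);e=cv2.minEnclosingCircle(q);print(e[0][0]+255,e[0][1]+80,e[1])
# finger tip direction check: project tcp
print(proj("wrist",[.4359,-.0943,.1797],c))
E
```

```text
60 [317.97186964 179.13859348] [   0    0   62   60 2915] [ 0.4383 -0.0909  0.038 ]
100 [320.30528149 175.20951828] [   7    7   48   47 1723] [ 0.4418 -0.0929  0.038 ]
180 [320.54982818 177.17869416] [ 14  16  34  33 873] [ 0.44   -0.0931  0.038 ]
320.76859283447266 145.72370147705078 56.69221496582031
[321.56841083 262.52616781]
```

Emit:
apply_moves(
  targets=[
    [-0.1,-0.36,1,0],
    [0,0,2,0],
    [0,0,2,0],
    [0,0,2,0],
    [0,0,2,0],
    [0,0,2,0],
    [0,0,1,0],
    [0,0,0.7,0],
    [0,0,0.3,0],
    [0,0,0,0],
  ],
)

```text
time: 3.15
tool_pos: [0.4397, -0.0948, 0.0515]
eef_rot: [-0.0, 0.707, -0.707, 0.0]
ft_force: [0.7, -0.4, 0.1]
finger_gap: -0.0002
```

```bash
python3 - <<'E'
from h import *
from bench import get_state
s=get_state();print(s["tool_pos"],s["ft_force"])
w=optics.camera("wrist");cv2.imwrite("pics/w2.png",w[:,:,::-1])
w=optics.camera("scene");cv2.imwrite("pics/s2.png",cv2.resize(w[150:250,240:400],(800,500),interpolation=2)[:,:,::-1])
E
```

```text
[ 0.43971296 -0.09481686  0.05145997] [ 0.68876933 -0.40302416  0.09071449]
```

View pics/w2.png

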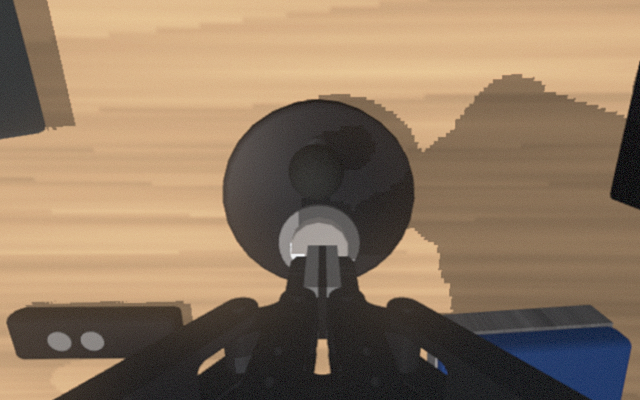

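View pics/s2.png

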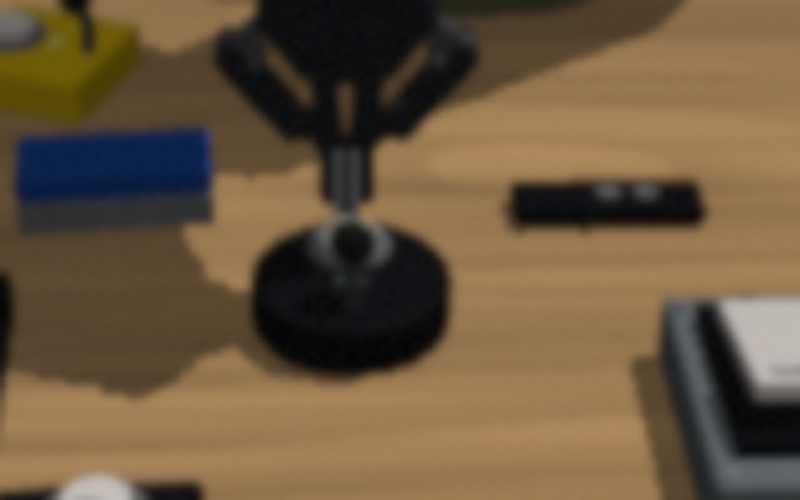

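The shut fingertips sit over the white disc at (320,245), clear of the stalk. I descend slowly while watching the force.

Emit:
apply_moves(
  targets=[
    [-0.12,0,0.4,0],
    [0,0,0.4,0],
    [0,0,0.3,0],
    [0,0,0.1,0],
    [0,0,0.1,0],
    [0,0,0.1,0],
    [0,0,0.1,0],
    [0,0,0.1,0],
    [0,0,0,0],
    [0,0,0,0],
  ],
)

```text
time: 4.25
tool_pos: [0.4396, -0.0935, 0.0354]
eef_rot: [-0.0, 0.707, -0.707, 0.0]
ft_force: [-1.6, -0.0, 3.0]
finger_gap: 0.0001
```

Emit:
apply_moves(
  targets=[
    [0,0,0.08,0],
    [0,0,0.08,0],
    [0,0,0.08,0],
    [0,0,0.06,0],
    [0,0,0.04,0],
    [0,0,0,0],
    [0,0,0,0],
    [0,0,0,0],
    [0,0,0,0],
    [0,0,0,0],
  ],
)

```text
time: 5.25
tool_pos: [0.4396, -0.0935, 0.032]
eef_rot: [-0.0, 0.707, -0.707, 0.0]
ft_force: [-2.6, 0.8, 6.6]
finger_gap: 0.0002
```

Emit:
apply_moves(
  targets=[
    [0,0,0.04,0],
    [0,0,0,0],
    [0,0,0,0],
    [0,0,0.03,0],
    [0,0,0,0],
    [0,0,0,0],
    [0,0,0,0],
    [0,0,0,0],
    [0,0,0,0],
    [0,0,0,0],
  ],
)

```text
time: 6.25
tool_pos: [0.4396, -0.0936, 0.0319]
eef_rot: [-0.0, 0.707, -0.707, 0.0]
ft_force: [-6.6, 2.5, 18.8]
finger_gap: -0.0001
```

```bash
python3 - <<'E'
from h import *
w=optics.camera("scene");cv2.imwrite("pics/s3.png",cv2.resize(w[150:250,240:400],(800,500),interpolation=2)[:,:,::-1])
E
```

```text
(no output)
```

View pics/s3.png

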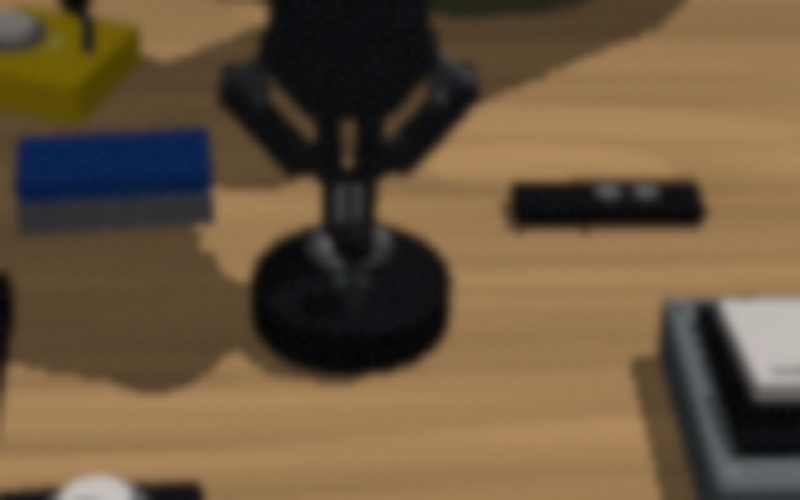

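The force rose to 18.8 N with no further travel, so the key is at its stop, and the mic stands flat. I release straight up.

Emit:
apply_moves(
  targets=[
    [0,0,-0.1,0],
    [0,0,-0.3,0],
    [0,0,-0.6,0],
    [0,0,-1,0],
    [0,0,-1.5,0],
    [0,0,-2,0],
    [0,0,-2.5,0],
    [0,0,-2,0],
    [0,0,-1,0],
    [0,0,0,0],
  ],
)

```text
time: 7.3
tool_pos: [0.44, -0.0936, 0.1424]
eef_rot: [-0.001, 0.707, -0.707, 0.001]
ft_force: [0.4, -0.9, -0.6]
finger_gap: 0.0004
```

```bash
python3 - <<'E'
from h import *
from bench import get_state
s=get_state();print(s["tool_pos"],s["ft_force"])
w=optics.camera("wrist");cv2.imwrite("pics/w4.png",w[:,:,::-1])
Rm=rot(s["eef_rot"]);print((Rm.inv().apply(np.array([.594,.095,.12])-s["tool_pos"])*100).round(2))
E
```

```text
[ 0.43998234 -0.09364172  0.14237285] [ 0.40369518 -0.86702218 -0.55678908]
[-18.85 -15.41   2.26]
```

View pics/w4.png

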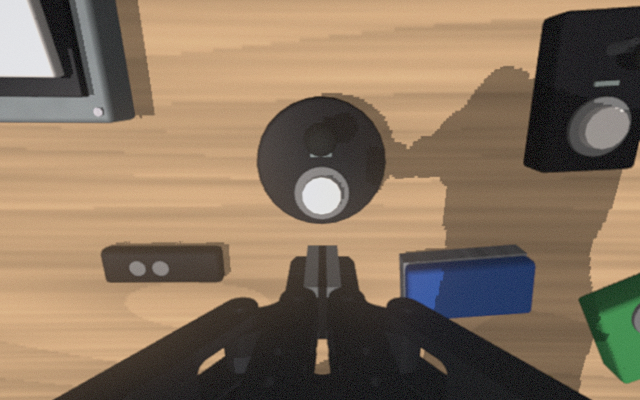

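The wrist view shows the mic upright and in place, with its key at (321,195). I go to the wide rocker.

Emit:
apply_moves(
  targets=[
    [-1.5,-1.2,0,0],
    [-2.3,-1.8,0,0],
    [-2.3,-1.8,0,0],
    [-2.3,-1.8,0,0],
    [-2.3,-1.8,0,0],
    [-2.3,-1.8,0,0],
    [-2.3,-1.8,0,0],
    [-2.3,-1.8,0,0],
    [-1.2,-1.2,0,0],
    [0,0,0,0],
  ],
)

```text
time: 8.35
tool_pos: [0.5896, 0.0959, 0.1392]
eef_rot: [0.001, 0.708, -0.706, -0.001]
ft_force: [0.3, 0.2, -0.5]
finger_gap: 0.0
```

```bash
python3 - <<'E'
from h import *
from bench import get_state
s=get_state();print(s["tool_pos"],s["ft_force"])
c=optics.calibration("wrist");np.savez("w5.npz",**c)
w=optics.camera("wrist")[:,:,::-1].copy();cv2.imwrite("pics/w5.png",w)
for p in([.594,.095,.065],[.602,.095,.067]):print(proj("wrist",p,c))
E
```

```text
[0.58961795 0.09590979 0.13923481] [ 0.32204881  0.17572526 -0.45825855]
[323.12210415 202.36261782]
[323.16553372 191.7954704 ]
```

View pics/w5.png

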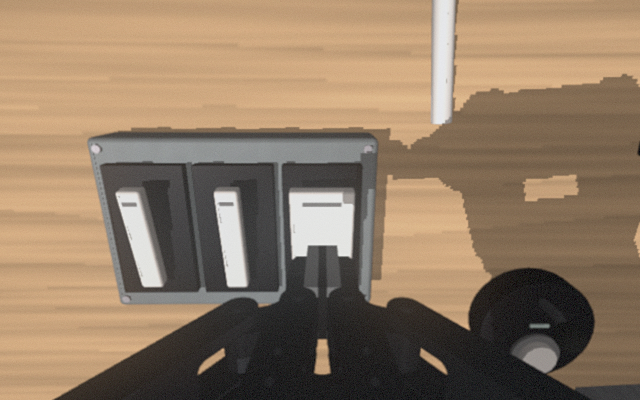

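The rocker's raised end is at (322,195), centred on the fingers, with its end edge at x of about 0.600. I shift 3 mm in +x and descend to just above it.

Emit:
apply_moves(
  targets=[
    [0,-0.3,0.5,0],
    [0,0,1.2,0],
    [0,0,1.5,0],
    [0,0,1.5,0],
    [0,0,1,0],
    [0,0,0.6,0],
    [0,0,0.2,0],
    [0,0,0,0],
    [0,0,0,0],
    [0,0,0,0],
  ],
)

```text
time: 9.4
tool_pos: [0.5926, 0.0946, 0.0767]
eef_rot: [-0.0, 0.707, -0.707, 0.0]
ft_force: [-0.3, 0.2, -0.2]
finger_gap: -0.0001
```

```bash
python3 - <<'E'
from h import *
w=optics.camera("wrist")[:,:,::-1];cv2.imwrite("pics/w6.png",w)
w=optics.camera("scene");cv2.imwrite("pics/s6.png",cv2.resize(w[160:280,330:490],(800,600),interpolation=2)[:,:,::-1])
E
```

```text
(no output)
```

View pics/w6.png

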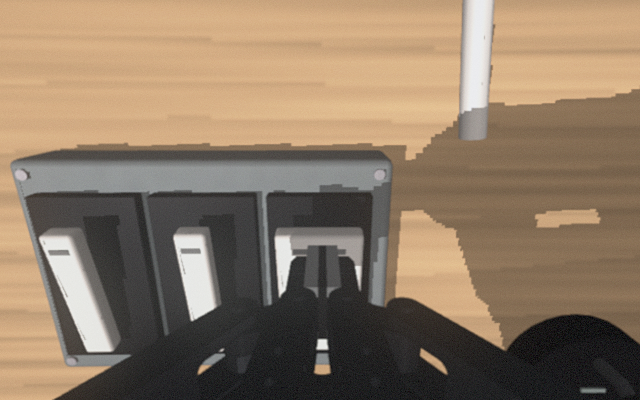

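View pics/s6.png

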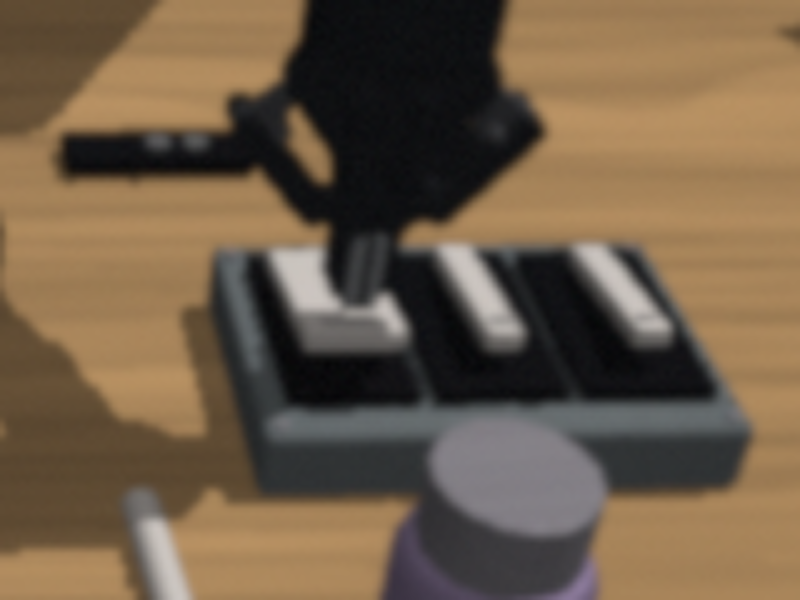

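The tip is over the raised end, clear of the slim rockers and the flask. I press slowly.

Emit:
apply_moves(
  targets=[
    [0,0,0.4,0],
    [0,0,0.4,0],
    [0,0,0.2,0],
    [0,0,0.2,0],
    [0,0,0.2,0],
    [0,0,0.2,0],
    [0,0,0.1,0],
    [0,0,0.1,0],
    [0,0,0,0],
    [0,0,0,0],
  ],
)

```text
time: 10.5
tool_pos: [0.5924, 0.0946, 0.0582]
eef_rot: [0.0, 0.707, -0.707, -0.0]
ft_force: [1.3, -0.5, 1.3]
finger_gap: 0.0005
```

Emit:
apply_moves(
  targets=[
    [0,0,0.05,0],
    [0,0,0.05,0],
    [0,0,0.05,0],
    [0,0,0.05,0],
    [0,0,0.05,0],
    [0,0,0,0],
    [0,0,0,0],
    [0,0,0,0],
    [0,0,0,0],
    [0,0,0,0],
  ],
)

```text
time: 11.5
tool_pos: [0.5926, 0.0946, 0.0562]
eef_rot: [-0.0, 0.707, -0.707, 0.0]
ft_force: [0.3, -0.3, 7.0]
finger_gap: -0.0003
```

Emit:
apply_moves(
  targets=[
    [0,0,0.04,0],
    [0,0,0.03,0],
    [0,0,0,0],
    [0,0,0,0],
    [0,0,0,0],
    [0,0,0,0],
    [0,0,0,0],
    [0,0,0,0],
    [0,0,0,0],
    [0,0,0,0],
  ],
)

```text
time: 12.5
tool_pos: [0.5927, 0.0946, 0.0561]
eef_rot: [-0.0, 0.707, -0.707, 0.0]
ft_force: [-2.3, -0.2, 12.4]
finger_gap: 0.0002
```

The rocker is at its stop: 12.4 N with no further travel. I lift off and draw clear.

Emit:
apply_moves(
  targets=[
    [0,0,-0.1,0],
    [0,0,-0.3,0],
    [0,0,-0.8,0],
    [0,0,-1.5,0],
    [0,0,-2,0],
    [0,0,-2.5,0],
    [0,0,-2.5,0],
    [0,0,-2.5,0],
    [0,0,-2,0],
    [0,0,-1,0],
  ],
)

```text
time: 13.5
tool_pos: [0.5928, 0.0947, 0.21]
eef_rot: [-0.001, 0.707, -0.707, 0.001]
ft_force: [-0.8, 0.2, -0.2]
finger_gap: -0.0001
```

Emit:
apply_moves(
  targets=[
    [1,1,0,0],
    [2,1.5,0,0],
    [3,1.5,0,0],
    [3,1.5,0,0],
    [3,1.5,0,0],
    [3,1.5,0,0],
    [3,1.5,0,0],
    [2,1,0,0],
    [1,1,0,0],
    [0,0,0,0],
  ],
)

```text
time: 14.5
tool_pos: [0.4717, -0.1161, 0.2071]
eef_rot: [-0.0, -0.707, 0.707, 0.0]
ft_force: [0.1, 0.1, -0.6]
finger_gap: 0.0001
```

```bash
python3 - <<'E'
from h import *
from bench import get_state
s=get_state();print(s["tool_pos"],s["ft_force"])
w=optics.camera("wrist")[:,:,::-1];cv2.imwrite("pics/w7.png",w)
w=optics.camera("scene");cv2.imwrite("pics/s7f.png",w[:,:,::-1]);cv2.imwrite("pics/s7.png",cv2.resize(w[160:280,330:490],(800,600),interpolation=2)[:,:,::-1])
w=optics.camera("top");cv2.imwrite("pics/t7.png",w[:,:,::-1])
E
```

```text
[ 0.47170995 -0.1161312   0.20710212] [ 0.0998656   0.08427905 -0.59915271]
```

View pics/s7.png

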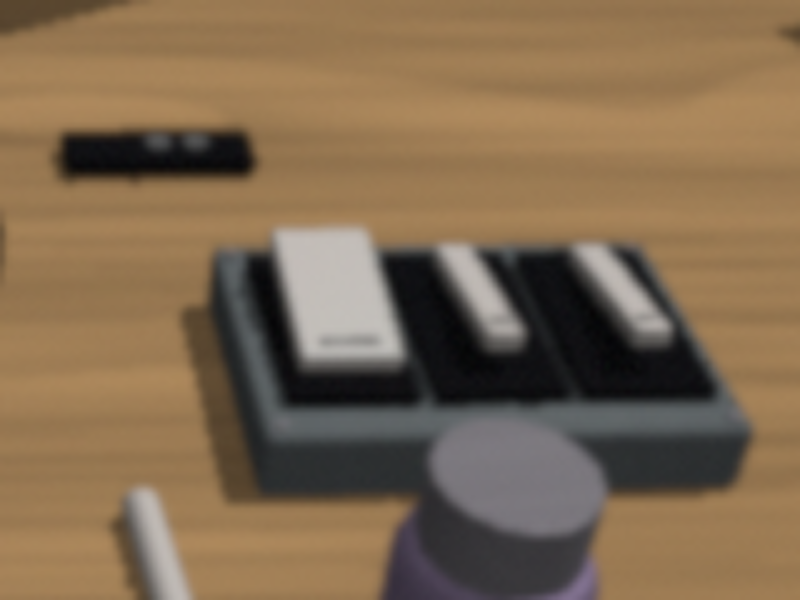

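View pics/s7f.png

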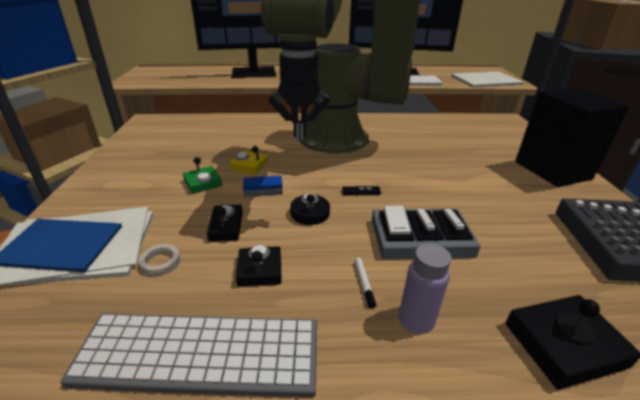

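View pics/t7.png

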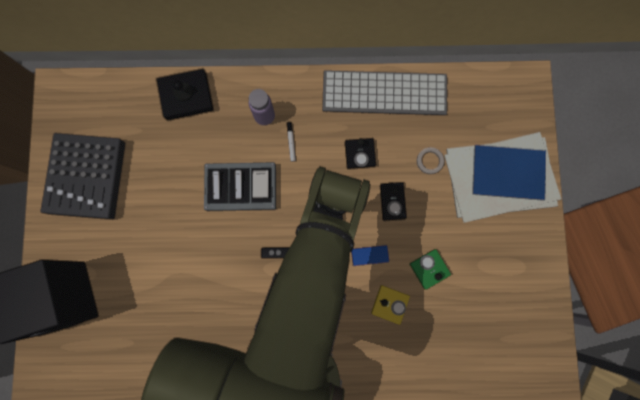

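The wide rocker has tipped over: its far end is now up and the marked end at scene (400,230) is down. The slim rockers are unchanged, and all three mics are at their earlier pixels. I hand in.

```bash
python3 - <<'E'
from h import *
a=cv2.imread("pics/scene0.png");b=cv2.imread("pics/s7f.png")
print("mic roi diff",cv2.absdiff(a,b)[185:228,285:335].mean())
from bench import ticket
print(ticket.hand_in())
E
```

```text
mic roi diff 1.7744186046511627
the job is handed in; nothing more can be done
None
```

The job is done and handed in, in the order asked, at about 14.7 s on the robot's clock.

- **Round microphone:** I pressed the talk key with the shut fingertips until it stopped. The tip was at 32 mm, and the force rose to about 19 N with no more travel. That is firmer at the stop than the 6 N the key itself needs. I then released it straight up.
- **Wide rocker:** I pressed the raised end down to its stop, reaching about 12 N with no more travel. I then drew the hand up and away.

**Last checks:**
- The scene picture shows the wide rocker tipped over and the two slim rockers unchanged.
- The round microphone is upright where it was; the picture around it barely differs from the one at the start.
- The other objects look undisturbed, and the gripper hangs free with about 0 N on it.
- No check failed or disagreed. I did not measure the rocker's final angle; I judged full switch-over from the stop and the picture.

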